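Load the valve carousel and index it one click

TASK

Take the blue-headed valve cartridge out of its wooden stand and seat it fully home, flange down on the rim, in the empty pocket at the red pointer of the carousel; the bore sits off-centre in its pocket, so feel for it gently and do not force the cartridge. Then turn the carousel exactly one click counter-clockwise as seen from above (the way of the yellow arrow) by its red knob, so that the next empty pocket stands at the pointer, and let go. Leave the tape measure, the multimeter and the jar beside the work where they are.

Things in the scene. Friction and masses are not known exactly. Their poses are not given: they have to be found in the camera images.
- carousel: Fixed grey round foot plate (240 mm across) of an indexing carousel; origin on its axis at bench height, z up. Above it turns a dial with six cups (60 mm across, 60 degrees apart, centres 75 mm from the axis, rims 80 mm above the bench). Four hold fixed cartridges, blue heads up to 38 mm above the rims; empty are the cup at the pointer and the next one clockwise from it, seen from above.
- pointer (a point): Tip of the fixed red pointer that marks the loading place: 107 mm from the carousel's axis, just outside the cup, 70 mm above the bench (10 mm below the rims), its red post 14 mm wide.
- dial (a joint): Turning angle of the dial, rad; 0 at the start, grows counter-clockwise seen from above. Sprung rests every 60 degrees (1.047): before half-way it springs back, past half-way on to the next. Spring peak 0.47 N m at 15 degrees, friction 0.12 N m (12 N in all at the red knob). Let go, it settles within 0.05 of a rest. Some 3 N sideways at a pocket already makes it yield a millimetre or more.
- pocket (a point): Centre of the empty cup that is at the pointer at the start, at the height of its flat rim; turns with the dial; z up. In the cup is a fixed white eccentric bush: its 22 mm through bore (1.2 mm 45-degree chamfer) has its axis 5 mm from this point, in a direction that differs every time and is not reported (seen as the dark hole in the white bush). Round the bore the bush is flat, level with the rim.
- turn_knob (a point): Middle of the dial's red knob, an upright round handle 18 mm across and 38 mm tall on a 12 mm stem, between two cups on the side away from the loading place, 50 mm from the axis; this point is 71 mm above the cup rims, the knob's top 90 mm above them. It travels with the dial on a circle about the carousel's axis.
- cartridge_head (a point): Middle of the blue round head (24 mm across, 34 mm tall) of the loose valve cartridge (0.1 to 0.21 kg), where it is grasped; z along the cartridge, up. Below the head: steel flange 32 mm across, 4 mm thick, underside 21 mm below this point; then a brass shank 20 mm across, 35 mm long, 1 mm chamfer at its tip, 56 mm below this point. Home in a pocket, this point is 21 mm above the rim.
- cartridge: The same valve cartridge; its origin is the centre of the tip of its brass shank, z along the cartridge, up.
- stand: Fixed wooden block 62 x 62 mm, 40 mm tall, with an upright hole 24 mm across through its middle, in which the cartridge stands at the start, flange on the block. Origin under its centre on the bench.
- tape_yellow: Yellow tape measure, 34 x 80 x 59 mm, standing on the bench; leave alone. Origin at the centre of its underside.
- meter: Yellow and black multimeter, 118 x 76 x 37 mm, lying on the bench; leave alone. Origin at the centre of its underside.
- jar_b: Clear jar with red lid, 62 mm across, 86 mm tall, behind the wooden stand; leave alone. Origin at the centre of its underside.
Not all that is in view belongs to the job. Of the things that look like the cartridge, the smallest one is meant.

How it is judged:
On the way, in this order (a step that is already met when the one before it is completed fails the run):
1. the cartridge is fully home in the pocket at the pointer, the carousel not yet turned (horizontal distance between cartridge_head and pocket below 0.0075 m and z of cartridge_head in the frame of pocket below 0.0235 m and angle between cartridge_head's own z axis and vertical below 0.06 rad and value of joint dial between -0.2 and 0.2 rad), for 0.2 s.
2. the carousel is turned one click counter-clockwise with the cartridge home in its pocket (horizontal distance between cartridge_head and pocket below 0.0075 m and z of cartridge_head in the frame of pocket below 0.0235 m and angle between cartridge_head's own z axis and vertical below 0.06 rad and value of joint dial between 0.94 and 1.15 rad), for 0.2 s.
At the end, for the whole second after the job is handed in: The cartridge sits upright (within 0.06 rad) in the bore of the pocket it was loaded into (its axis within 7.5 mm of the cup's centre, the flange within 2.5 mm of the rim), the dial rests one click counter-clockwise of its start (0.94 to 1.15 rad), and all is at rest (all of step 2 and velocity of joint dial between -0.05 and 0.05 rad/s and linear speed of cartridge below 0.02 m/s); the robot touches nothing.
It fails at once if the cartridge is pressed against the carousel with more than 30 N (contact force between cartridge and carousel above 30 N).
It fails at once if the carousel is turned past the one click (beyond 1.4 rad) or backwards by more than 0.3 rad (value of joint dial above 1.4 rad or value of joint dial below -0.3 rad).
It fails at once if the tape measure is moved by more than 15 mm (distance of tape_yellow from where it was at the start of the episode above 0.015 m).
It fails at once if the multimeter is moved by more than 15 mm (distance of meter from where it was at the start of the episode above 0.015 m).
It fails at once if the jar is moved by more than 15 mm (distance of jar_b from where it was at the start of the episode above 0.015 m).
It also fails if it takes over 72 s, if anything falls off the work surface, if the arm or the gripper's body presses on something with over 40 N, if the wrist force passes 120 N, or if a joint passes its speed limit or range.

ROBOT

A 6-joint arm with a two-finger parallel gripper is mounted at the origin on a cart in front of the work surface, level with it; the furniture and walls round the work are solid. World frame = base frame: x ahead of the robot, y to its left, z up, the work surface at z = 0. Lengths are in m, angles in rad, forces in N, time in s.
With the tool pointing down it reaches from about 0.275 to 0.825 m from the base axis. Payload 5.2 kg.
Tool frame: the origin (TCP) lies at the very end of the fingers, on their centre line; the grasp point (between the pads) lies 19 mm behind it; z points along the fingers, y is the line along which they close (so a half turn about z gives the same grasp; the last joint's range is limited). The gripper opens to 93 mm and grips with 3 to 60 N. Pads are 15 mm wide; open, the fingers measure 128 mm over their backs; the gripper's body (75 mm by 188 mm) begins 65 mm behind the grasp point.
Start: joints at [-1.492, 0.259, 1.535, -0, 1.348, -0.203], TCP at [0.153, -0.528, 0.194] pointing down, gripper open.
Joint ranges: [-3.14, 3.14], [-0.91, 2.08], [0.19, 2.58], [-1.22, 4.36], [0.22, 2.71], [-3.12, 3.12]. Speed limits (rad/s): [2.57, 2.57, 3.14, 3.14, 3.14, 3.14].

INTERFACE

Orientations are given as a unit quaternion [x, y, z, w].
In Python, from plant import arm gives the robot as it stands.
- The arm moves only by the tool apply_moves, never from a script. Its argument "rows" is a list of rows, each an object with "dp": the shift along the world's x, y, z each as a share of 0.05 m, from -1 to 1, a list of three; "twist": the turn, a rotation vector about the world's x, y, z each as a share of 0.12 rad, from -1 to 1, a list of three. In form: [{"dp": [dx, dy, dz], "twist": [ax, ay, az]}, ...]. A call has 1 to 8 rows; each row shifts and turns the commanded pose from where the row before left it; what a row does not reach is not made up. A row lasts 1/10 s, in which the tool goes at most 50 mm and 8.59 degrees, less where a joint would pass 70% of its speed; a pose out of reach is approached as far as the arm can. A call with a number of a shift or a turn outside -1 to 1 is refused whole. A call with a gripper value outside its range is refused whole. "hand" is the opening, from 0 (shut) to 1 (fully open), set as the call begins (left out, the last holds). The fingers move at their own pace and stop on an object; the grip force is fixed at half the most. Time passes only in rows, so rows that do not move let the fingers close. It gives the time, the measured TCP pose, the force, the opening and the grip force at its end, in the units of the state.
- arm.get_obs(): the state, without advancing time (a new reading comes with each control period).
- arm.camera(name): name is "scene" or "top" or "wrist"; returns the picture (480x640x3 uint8, red, green, blue); there is no depth.
- arm.camera_info(name): a dict with "fx", "fy", "cx", "cy" (pixels), "T" (4x4, takes a point from camera to world coordinates); the wrist camera has in their place "T_tool_cam" (4x4, takes a point from camera to tool coordinates, whose origin is the TCP and whose axes are the flange's). Camera axes: x right, y up, looking along -z (the intrinsics and any distortion apply to the point x, -y, -z); pixel columns grow to the right and rows downward; lengths in m; the calibration is good to about 2 mm. The wrist camera is an equidistant fisheye: a pixel r from the principal point sees the ray r / f radians off the axis. A picture is of the moment at which its call begins: read the wrist's pose just before it. camera_info takes no time and is no camera call.
- arm.job_done(): hands the job in; it is judged then, once.
The state is a dict: "time_s": time; "joints": joint angles; "joint_velocities": joint speeds; "tau": joint torques, N m; "eef_pos": TCP position; "tcp_rot": TCP orientation; "contact_force": force on the tool from outside, world axes, zero at the start; "wrist_torque": the same for the moment, N m; "gripper_width": finger opening in m; "finger_force": force on a finger pad.
Only numpy, scipy, OpenCV 4.12 (cv2) and the standard library are available. Lean on these libraries where they do the work, as an engineer would, in place of code of your own. Each camera call takes 0.05 s, during which the arm holds its last target. There are 200 camera calls.

## Working session

There is one attempt and no reset: what is moved stays moved. The work goes in short steps, Python scripts to look and compute and a tool call to move; the robot and the scene stay as the last step left them, time stands still between calls to the robot, and variables do not carry over. Pictures are saved under pics/ and viewed, at most 10 in all, crops included, and the job is handed in when it is done.

Besides the shell and the picture viewer there is one more tool, called after ">>>" as name(argument=value, ...) on one line, values as JSON. apply_moves: Moves the arm, as the interface text tells. Its arguments: {"type":"object","properties":{"rows":{"type":"array","items":{"type":"object","properties":{"dp":{"type":"array","items":{"type":"number"}},"twist":{"type":"array","items":{"type":"number"}}}}},"hand":{"type":"number"}},"required":["rows"]}

```bash
mkdir -p pics; python3 - <<'E'
from plant import arm
import cv2,numpy as np
o=arm.get_obs();print(o)
for n in ["scene","top"]:
    im=arm.camera(n);cv2.imwrite(f"pics/{n}0.png",im[:,:,::-1])
    print(n,arm.camera_info(n))
print(arm.camera_info("wrist"))
E
```

```text
{'time_s': 0.0, 'joints': array([-1.49182699e+00,  2.59377525e-01,  1.53606541e+00, -2.83855387e-05,
        1.34800631e+00, -2.02815094e-01]), 'joint_velocities': array([-6.58204971e-04, -5.83740343e-04,  1.71028262e-03, -2.83629943e-05,
       -8.27887890e-05, -9.50263321e-05]), 'tau': array([-6.41070546e-04, -4.37306106e+01, -2.84004825e+01,  7.19746971e-02,
        4.11651225e-02, -1.37286270e-04]), 'eef_pos': array([ 0.15289501, -0.52770678,  0.19320627]), 'tcp_rot': array([ 9.90090230e-01,  1.40429604e-01,  4.36334789e-05, -9.27373210e-04]), 'contact_force': array([-0.32590707, -0.06311645, -0.88324973]), 'wrist_torque': array([ 0.02397718, -0.01693712,  0.02973013]), 'finger_force': 0.0, 'gripper_width': 0.09297681106567797}
scene {'fx': 480.67418275865356, 'fy': 480.67418275865356, 'cx': 324.2574781188559, 'cy': 243.7737660986948, 'T': array([[-0.91289508,  0.20997021, -0.35005012,  0.12572361],
       [-0.4079313 , -0.50005757,  0.76389428,  0.59574865],
       [-0.01465016,  0.84015173,  0.54215352,  0.70926829],
       [ 0.        ,  0.        ,  0.        ,  1.        ]])}
top {'fx': 575.7387165285211, 'fy': 575.7387165285211, 'cx': 309.402421222019, 'cy': 239.592123468457, 'T': array([[ 0.02207473,  0.99747217, -0.06754243,  0.38309199],
       [-0.99972739,  0.02253768,  0.00609977, -0.21126732],
       [ 0.0076066 ,  0.06738937,  0.99769776,  1.58480808],
       [ 0.        ,  0.        ,  0.        ,  1.        ]])}
{'fx': 371.64829954431775, 'fy': 371.64829954431775, 'cx': 318.65663354557046, 'cy': 233.5321748512012, 'T_tool_cam': array([[ 3.22249176e-04,  9.62290137e-01,  2.72024976e-01,
         7.61936774e-02],
       [ 9.99999758e-01, -4.77963283e-04,  5.06167696e-04,
         9.26530606e-04],
       [ 6.17098132e-04,  2.72024747e-01, -9.62290058e-01,
        -1.89375206e-01],
       [ 0.00000000e+00,  0.00000000e+00,  0.00000000e+00,
         1.00000000e+00]])}
```

View pics/scene0.png

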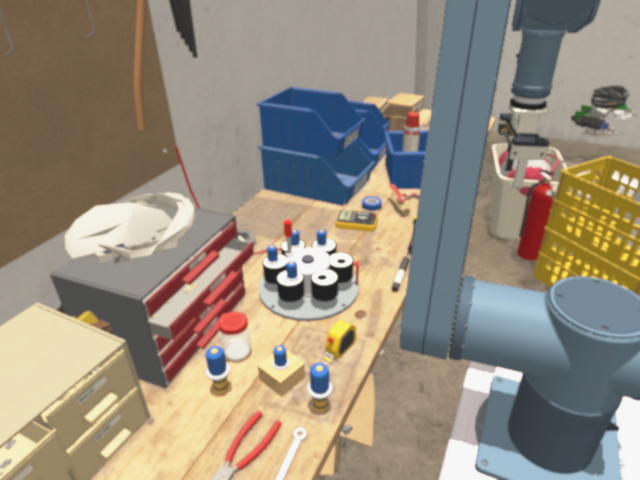

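View pics/top0.png

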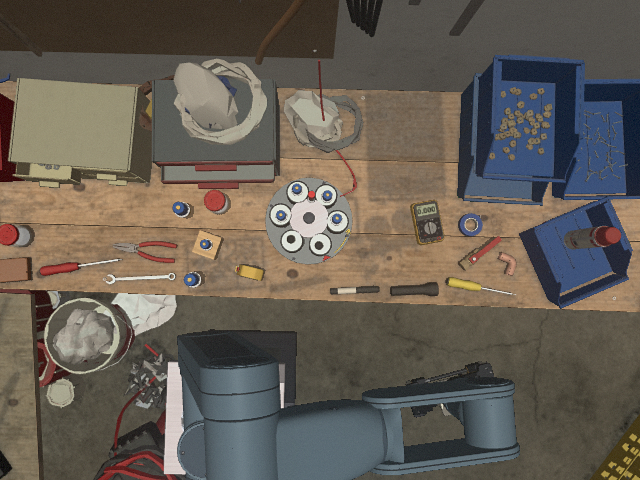

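The scene picture has three blue-headed things: (216,362), (280,355) and (319,378), which are top (181,209), (206,244) and (193,279). The one at scene (280,355) / top (206,244) stands in the wooden block and is the smallest, so it is the one meant. The carousel is at top (309,218), with the pointer near (327,258), the pointer pocket at (320,244) and the red knob at (311,195).

```bash
cat > h.py <<'E'
import numpy as np, cv2
from plant import arm
from scipy.spatial.transform import Rotation as R
def ray(name,u,v,obs=None):
    c=arm.camera_info(name)
    x=(u-c['cx'])/c['fx'];y=(v-c['cy'])/c['fy']
    if name=='wrist':
        r=np.hypot(x,y);d=np.array([np.sin(r)*x/r,-np.sin(r)*y/r,-np.cos(r)])
        T=np.eye(4);T[:3,:3]=R.from_quat(obs['tcp_rot']).as_matrix();T[:3,3]=obs['eef_pos'];T=T@c['T_tool_cam']
    else: d=np.array([x,-y,-1.]);T=c['T']
    return T[:3,3],T[:3,:3]@d
def onz(name,u,v,z,obs=None):
    o,d=ray(name,u,v,obs);return o+d*(z-o[2])/d[2]
def proj(name,p,obs=None):
    c=arm.camera_info(name)
    if name=='wrist':
        T=np.eye(4);T[:3,:3]=R.from_quat(obs['tcp_rot']).as_matrix();T[:3,3]=obs['eef_pos'];T=T@c['T_tool_cam']
    else:T=c['T']
    q=T[:3,:3].T@(np.array(p)-T[:3,3]);q=np.array([q[0],-q[1],-q[2]])
    if name=='wrist':
        r=np.hypot(q[0],q[1]);k=np.arctan2(r,q[2])/r
    else:k=1/q[2]
    return c['fx']*k*q[0]+c['cx'],c['fy']*k*q[1]+c['cy']
def blobs(im,color,lo=8):
    h=cv2.cvtColor(im,cv2.COLOR_RGB2HSV);H,S,V=h[...,0].astype(int),h[...,1],h[...,2]
    m={'blue':(H>100)&(H<125)&(S>140)&(V>60),'red':((H<6)|(H>174))&(S>160)&(V>90),'white':(S<40)&(V>200),'dark':V<45}[color]
    n,l,s,c=cv2.connectedComponentsWithStats(m.astype(np.uint8))
    return [(c[i].round(1),s[i].tolist()) for i in range(1,n) if s[i,4]>=lo]
E
python3 - <<'E'
from h import *
im=cv2.imread('pics/top0.png')[:,:,::-1]
for col,box in (('blue',(165,170,360,300)),('red',(260,170,360,300))):
    for c,s in blobs(im,col):
        if box[0]<c[0]<box[2] and box[1]<c[1]<box[3]: print(col,c,s,onz('top',*c,.078 if c[0]<230 else .118)[:2].round(4))
crop=im[165:275,170:365];cv2.imwrite('pics/crop.png',cv2.resize(crop,None,fx=4,fy=4,interpolation=cv2.INTER_CUBIC)[:,:,::-1])
E
```

```text
red [311.  193.8] [308, 191, 7, 7, 35] [ 0.6003 -0.2217]
red [325.7 257.4] [324, 256, 6, 4, 13] [ 0.4378 -0.2628]
```

View pics/crop.png

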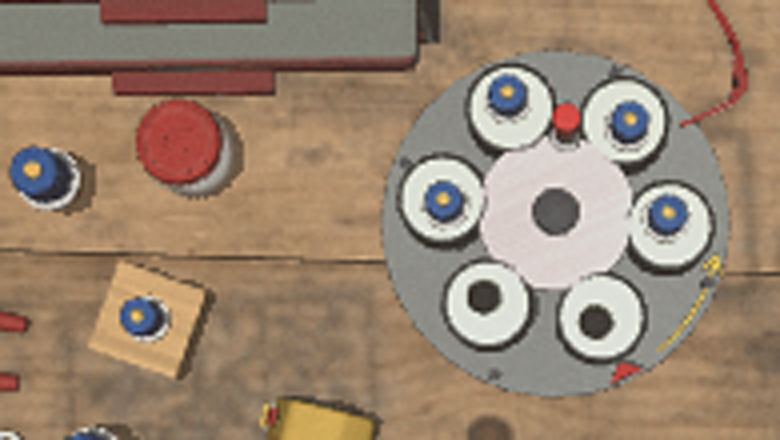

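The crop confirms the small cartridge in the wooden stand, with its head top near crop (140,316). The pointer pocket is at crop (601,316) with its bore at (596,321), and the pointer is at (626,372).

```bash
python3 - <<'E'
from h import *
f=lambda x,y,z:onz('top',170+x/4-.4,165+y/4-.4,z).round(4)
print('head',f(139,316,.078));print('stand',f(152,320,.04))
print('plate',f(556,223,.005));print('pocket',f(601,316,.08));print('bore',f(596,321,.08));print('pointer',f(622,374,.07))
print('knob top',f(566,116,.17)); print('jar',f(179,141,.086)); print('bigs',f(33,170,.1), f(90,435,.1))
for (x,y) in [(508,93),(630,119),(667,212),(443,200)]: print('heads',f(x,y,.118))
print('tape',f(325,420,.059))
im=cv2.imread('pics/scene0.png')
# scene check: 
print('scene proj head', proj('scene',f(139,316,.061)))
E
```

```text
head [0.4684 0.0543 0.078 ]
stand [0.468  0.0522 0.04  ]
plate [ 0.5431 -0.2175  0.005 ]
pocket [ 0.4751 -0.2481  0.08  ]
bore [ 0.4717 -0.2448  0.08  ]
pointer [ 0.4378 -0.2629  0.07  ]
knob top [ 0.5931 -0.2216  0.17  ]
jar [0.5832 0.0307 0.086 ]
bigs [0.5602 0.1222 0.1   ] [0.3898 0.0792 0.1   ]
heads [ 0.6148 -0.1844  0.118 ]
heads [ 0.5998 -0.2631  0.118 ]
heads [ 0.5404 -0.288   0.118 ]
heads [ 0.5448 -0.1445  0.118 ]
tape [ 0.4034 -0.0675  0.059 ]
scene proj head (np.float64(278.2601012218895), np.float64(354.40864064386926))
```

>>> apply_moves(hand=0.6, rows=[{"dp": [0.45,0.83,0],"twist": [0,0,0.1]},{"dp": [0.45,0.83,0],"twist": [0,0,0.1]},{"dp": [0.45,0.83,0],"twist": [0,0,0.1]},{"dp": [0.45,0.83,0],"twist": [0,0,0.1]},{"dp": [0.45,0.83,0],"twist": [0,0,0.1]},{"dp": [0.45,0.83,0],"twist": [0,0,0.1]},{"dp": [0.45,0.83,0],"twist": [0,0,0.1]}])

```text
time_s: 0.8
eef_pos: [0.3108, -0.2359, 0.1939]
tcp_rot: [0.983, 0.182, 0.0, -0.0]
contact_force: [1.3, -0.7, -0.3]
gripper_width: 0.056
finger_force: 0.0
```

>>> apply_moves(rows=[{"dp": [0.45,0.83,0],"twist": [0,0,0.1]},{"dp": [0.45,0.83,0],"twist": [0,0,0.1]},{"dp": [0.45,0.83,0],"twist": [0,0,0.1]},{"dp": [0.45,0.83,0],"twist": [0,0,0.1]},{"dp": [0.45,0.83,0],"twist": [0,0,0.1]},{"dp": [0.45,0.83,0],"twist": [0,0,0.1]},{"dp": [0.45,0.83,0],"twist": [0,0,0.1]},{"dp": [0,0,0]}])

```text
invalid input at $.rows[7]: expected keys dp, twist
```

```bash
python3 - <<'E'
from h import *
o=arm.get_obs();im=arm.camera('wrist');cv2.imwrite('pics/w1.png',im[:,:,::-1])
print(o['time_s'],o['eef_pos'],R.from_quat(o['tcp_rot']).as_matrix().round(4),o['contact_force'])
print(proj('wrist',[.468,.053,.078],o),im[*[int(t) for t in proj('wrist',[.468,.053,.078],o)][::-1]])
print(blobs(im,'blue',80))
E
```

```text
0.8 [ 0.31079035 -0.23589496  0.19389879] [[ 9.339e-01  3.575e-01  1.000e-04]
 [ 3.575e-01 -9.339e-01  2.000e-04]
 [ 1.000e-04 -1.000e-04 -1.000e+00]] [ 1.3029194  -0.65443657 -0.34902218]
(np.float64(94.3227760641891), np.float64(-28.73129967705063)) [74 76 78]
[(array([467.9,   2.3]), [460, 0, 20, 7, 93]), (array([42.9, 54.5]), [21, 40, 39, 28, 701])]
```

View pics/w1.png

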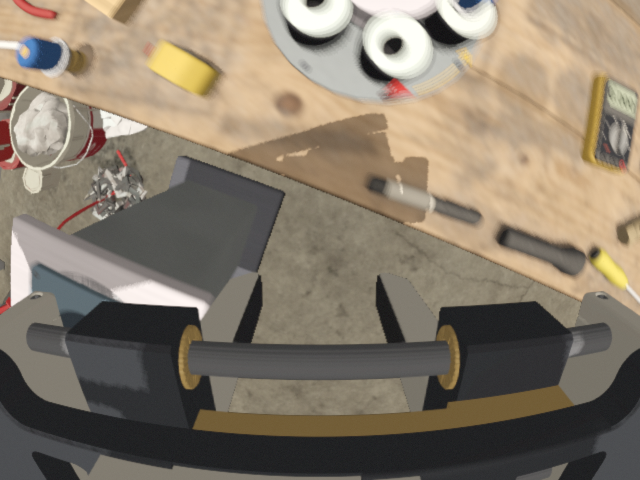

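The wrist view is from half-way: the pointer pocket is at (397,47) and the pointer at (397,88). The second move was refused because twist was missing, so I'm continuing from here.

>>> apply_moves(rows=[{"dp": [0.45,0.83,0],"twist": [0,0,0.1]},{"dp": [0.45,0.83,0],"twist": [0,0,0.1]},{"dp": [0.45,0.83,0],"twist": [0,0,0.1]},{"dp": [0.45,0.83,0],"twist": [0,0,0.1]},{"dp": [0.45,0.83,0],"twist": [0,0,0.1]},{"dp": [0.45,0.83,0],"twist": [0,0,0.1]},{"dp": [0.45,0.83,0],"twist": [0,0,0.1]},{"dp": [0,0,0],"twist": [0,0,0]}])

```text
time_s: 1.65
eef_pos: [0.4694, 0.0573, 0.1936]
tcp_rot: [0.974, 0.226, 0.0, -0.001]
contact_force: [0.2, -0.5, -0.6]
gripper_width: 0.0559
finger_force: 0.0
```

```bash
python3 - <<'E'
from h import *
o=arm.get_obs();im=arm.camera('wrist');cv2.imwrite('pics/w2.png',im[:,:,::-1])
print(o['time_s'],o['eef_pos'],R.from_quat(o['tcp_rot']).as_matrix().round(4),o['contact_force'])
print(proj('wrist',[.468,.053,.078],o),proj('wrist',[.468,.053,.044],o))
print(blobs(im,'blue',80))
E
```

```text
1.65 [0.46940869 0.05727834 0.19363695] [[ 8.977e-01  4.405e-01  4.000e-04]
 [ 4.405e-01 -8.977e-01  2.000e-03]
 [ 1.200e-03 -1.600e-03 -1.000e+00]] [ 0.17452708 -0.5170619  -0.61518638]
(np.float64(321.6559306355065), np.float64(225.73528932983464)) (np.float64(321.45131544082403), np.float64(216.642264103016))
[(array([295.,  92.]), [274, 71, 40, 39, 476]), (array([604.2, 205.9]), [589, 193, 34, 29, 576]), (array([318.6, 218.8]), [307, 205, 25, 30, 459]), (array([546.7, 250.2]), [532, 237, 34, 31, 586]), (array([624.1, 300.7]), [613, 294, 22, 16, 96])]
```

View pics/w2.png

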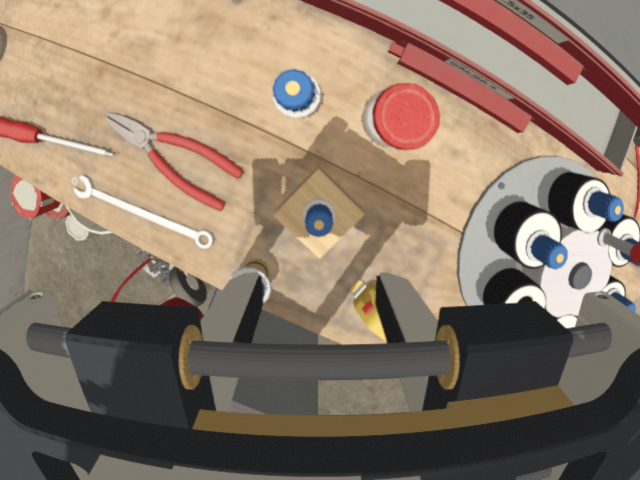

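The wrist view shows the target head in the stand at about (319,220). The other blue heads are clear of it.

```bash
python3 - <<'E'
from h import *
o=arm.get_obs();im=cv2.imread('pics/w2.png')[:,:,::-1]
h=cv2.cvtColor(im[200:240,300:340],cv2.COLOR_RGB2HSV);H,S,V=h[...,0].astype(int),h[...,1],h[...,2]
m=(H>12)&(H<35)&(S>90);b=(H>95)&(H<130)&(S>100)
b2=cv2.morphologyEx(b.astype(np.uint8),cv2.MORPH_CLOSE,np.ones((7,7)))
yy,xx=np.where(m&(b2>0));print(len(xx),xx.mean()+300,yy.mean()+200);u,v=xx.mean()+300,yy.mean()+200
print(onz('wrist',u,v,.078,o), onz('wrist',318.6,219.5,.061,o))
print(np.array([.468,.053])-o['eef_pos'][:2])
E
```

```text
0 nan nan
[nan nan nan] [0.46672829 0.05342505 0.061     ]
[-0.00025093 -0.00194675]<stdin>:6: RuntimeWarning: Mean of empty slice.
  ret = ret.dtype.type(ret / rcount)
```

>>> apply_moves(rows=[{"dp": [0,-0.03,-0.8],"twist": [0,0,0]},{"dp": [0,0,-0.8],"twist": [0,0,0]},{"dp": [0,0,-0.8],"twist": [0,0,0]},{"dp": [0,0,-0.5],"twist": [0,0,0]},{"dp": [0,0,0],"twist": [0,0,0]}])

```text
time_s: 2.2
eef_pos: [0.4641, 0.0501, 0.0459]
tcp_rot: [0.975, 0.222, -0.004, -0.001]
contact_force: [-0.9, -0.0, 0.1]
gripper_width: 0.0558
finger_force: 0.0
```

>>> apply_moves(hand=0, rows=[{"dp": [0,0,0],"twist": [0,0,0]},{"dp": [0,0,0],"twist": [0,0,0]},{"dp": [0,0,0],"twist": [0,0,0]},{"dp": [0,0,0],"twist": [0,0,0]},{"dp": [0,0,0],"twist": [0,0,0]}])

```text
time_s: 2.7
eef_pos: [0.4685, 0.0513, 0.0499]
tcp_rot: [0.975, 0.223, 0.001, 0.0]
contact_force: [-1.3, 1.6, 4.3]
gripper_width: 0.0224
finger_force: 30.0
```

>>> apply_moves(rows=[{"dp": [0,0,0.3],"twist": [0,0,0]},{"dp": [0,0,0.7],"twist": [0,0,0]},{"dp": [0,0,0.8],"twist": [0,0,0]},{"dp": [0,0,0.7],"twist": [0,0,0]},{"dp": [0,0,0.2],"twist": [0,0,0]},{"dp": [0,0,0],"twist": [0,0,0]}])

```text
time_s: 3.3
eef_pos: [0.4689, 0.0511, 0.1853]
tcp_rot: [0.975, 0.223, 0.002, 0.001]
contact_force: [-0.3, -0.7, -2.2]
gripper_width: 0.0224
finger_force: 29.9
```

```bash
python3 - <<'E'
from h import *
o=arm.get_obs();im=arm.camera('wrist');s=arm.camera('scene')
print(o['eef_pos'],R.from_quat(o['tcp_rot']).as_matrix().round(4).tolist(),o['contact_force'],o['wrist_torque'],o['gripper_width'])
p=o['eef_pos']+[0,0,-.033];u,v=proj('scene',p);print(u,v);u,v=int(u),int(v)
a=cv2.resize(im[210:370,200:440],None,fx=2.5,fy=2.5);b=cv2.resize(s[v-50:v+50,u-60:u+60],(600,500),interpolation=cv2.INTER_CUBIC)
c=np.zeros((500,800,3),np.uint8)
a=cv2.resize(a,(400,267));b=cv2.resize(b,(400,333));c[:267,:400]=a;c[:333,400:]=b
cv2.imwrite('pics/g.png',c[:340,:,::-1])
E
```

```text
[0.46893366 0.05108858 0.18531166] [[0.9004, 0.435, 0.0035], [0.435, -0.9004, -0.0006], [0.0029, 0.0021, -1.0]] [-0.26483508 -0.73396034 -2.21919636] [-0.08245491 -0.00915125 -0.02085394] 0.022373814697791428
276.67441368465643 314.60111533693043
```

View pics/g.png

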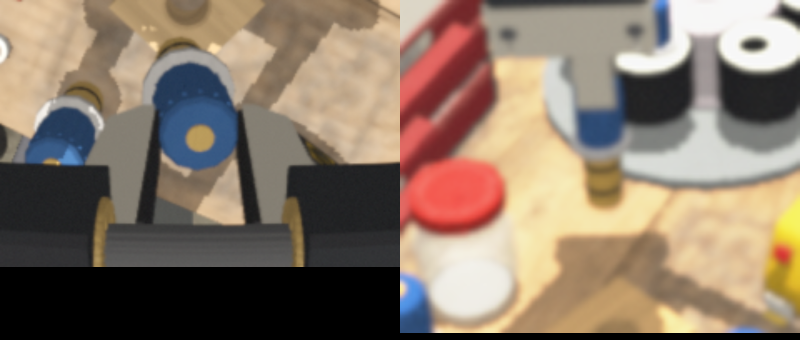

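```bash
python3 - <<'E'
from h import *
o=arm.get_obs();Rm=R.from_quat(o['tcp_rot']).as_matrix()
for dz in (.026,.031,.036):
    p=onz('wrist',320,292.8,o['eef_pos'][2]+dz,o);print(dz,(Rm.T@(p-o['eef_pos'])).round(4))
# predicted tip/flange in scene for on-axis offset 0, +11
for dx in (0,.006,.0115):
    q=o['eef_pos']+Rm@[dx,0,.042];print(dx,proj('scene',q), proj('wrist',o['eef_pos']+Rm@[dx,0,-.031],o))
E
```

```text
0.026 [ 0.0001  0.0016 -0.026 ]
0.031 [ 0.0025  0.0016 -0.031 ]
0.036 [ 0.0048  0.0016 -0.036 ]
0 (np.float64(278.1006525552514), np.float64(320.065917721575)) (np.float64(316.6507399288998), np.float64(297.52533700855395))
0.006 (np.float64(274.67835393322724), np.float64(320.1771625780817)) (np.float64(316.629140941681), np.float64(285.91509834164674))
0.0115 (np.float64(271.5405651437343), np.float64(320.2791591897711)) (np.float64(316.6100663005629), np.float64(274.9824296800283))
```

The cartridge is held upright and roughly centred in the grip, about 2 mm forward in tool x. The shank is clear below it.

>>> apply_moves(rows=[{"dp": [0,-0.5,0],"twist": [0,0,0]},{"dp": [0,-0.9,0],"twist": [0,0,0]},{"dp": [0,-0.9,0],"twist": [0,0,0]},{"dp": [0,-0.9,0],"twist": [0,0,0]},{"dp": [0,-0.9,0],"twist": [0,0,0]},{"dp": [0,-0.9,0],"twist": [0,0,0]},{"dp": [0,-0.9,0],"twist": [0,0,0]},{"dp": [0,0,0],"twist": [0,0,0]}])

```text
time_s: 4.2
eef_pos: [0.4667, -0.2487, 0.1812]
tcp_rot: [0.975, 0.22, -0.002, -0.0]
contact_force: [0.5, 0.6, -2.6]
gripper_width: 0.0221
finger_force: 29.9
```

>>> apply_moves(rows=[{"dp": [0,0,-0.4],"twist": [0,0,0]},{"dp": [0,0,0],"twist": [0,0,0]},{"dp": [0,0,0],"twist": [0,0,0]}])

```text
time_s: 4.5
eef_pos: [0.467, -0.2424, 0.1625]
tcp_rot: [0.975, 0.223, -0.001, -0.002]
contact_force: [0.2, -0.5, -0.7]
gripper_width: 0.0224
finger_force: 29.9
```

```bash
python3 - <<'E'
from h import *
o=arm.get_obs();im=arm.camera('wrist');s=arm.camera('scene');t=arm.camera('top')
cv2.imwrite('pics/w3.png',im[:,:,::-1]);cv2.imwrite('pics/s3.png',s[:,:,::-1]);cv2.imwrite('pics/t3.png',t[:,:,::-1])
print(o['time_s'],o['eef_pos'],R.from_quat(o['tcp_rot']).as_matrix().round(4).tolist(),o['contact_force'],o['gripper_width'])
print(proj('wrist',[.4717,-.2448,.08],o),proj('scene',[.4717,-.2448,.08]))
a=cv2.resize(im[100:400,120:520],(800,600),interpolation=cv2.INTER_CUBIC)
cv2.imwrite('pics/w3c.png',a[:,:,::-1])
E
```

```text
4.5 [ 0.46700874 -0.24237885  0.16247792] [[0.9003, 0.4352, -0.0031], [0.4352, -0.9003, 0.0027], [-0.0016, -0.0038, -1.0]] [ 0.23144548 -0.53811001 -0.71423024] 0.022396736417287774
(np.float64(323.49045458308166), np.float64(228.34178836940075)) (np.float64(340.04181190175075), np.float64(259.31807984118416))
```

View pics/w3c.png

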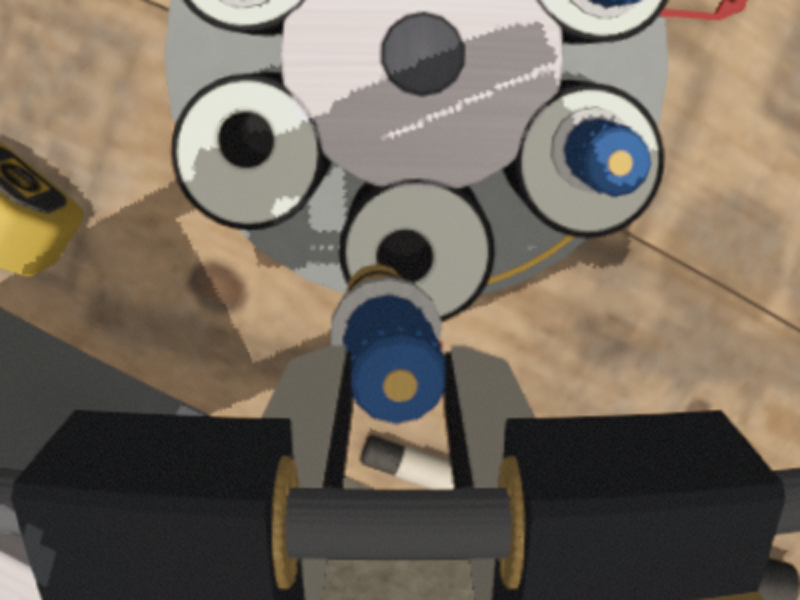

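The crop shows the bore at (405,256), i.e. full-frame (322.5,228), which agrees with the top view to about 1 mm. The held cartridge leans: its dot is at column 400, flange at 386 and tip near 372, which is about 0.11 rad about tool x. I'll tilt the tool to stand it upright and check.

>>> apply_moves(rows=[{"dp": [0,0,0],"twist": [-0.4,-0.2,0]},{"dp": [0,0,0],"twist": [-0.4,-0.2,0]},{"dp": [0,0,0],"twist": [0,0,0]},{"dp": [0,0,0],"twist": [0,0,0]}])

```text
time_s: 5.05
eef_pos: [0.4683, -0.2434, 0.1648]
tcp_rot: [0.973, 0.223, 0.013, 0.052]
contact_force: [0.9, -0.5, -1.0]
gripper_width: 0.0227
finger_force: 29.9
```

```bash
python3 - <<'E'
from h import *
o=arm.get_obs();im=arm.camera('wrist');s=arm.camera('scene')
cv2.imwrite('pics/w4.png',im[:,:,::-1])
Rm=R.from_quat(o['tcp_rot']).as_matrix()
print(o['time_s'],o['eef_pos'],Rm.round(4).tolist(),o['contact_force'],o['wrist_torque'])
np.save('pics/o4.npy',o,allow_pickle=True)
a=cv2.resize(im[200:320,250:390],(700,600),interpolation=cv2.INTER_CUBIC)
# overlay: upright cartridge hypothesised with dot ray at height .031 above TCP
d=onz('wrist',320,292.5,o['eef_pos'][2]+.031,o);print('dot',d-o['eef_pos'])
for dz,r,c in ((0,.012,(255,255,0)),(-.034,.016,(255,0,0)),(-.038,.016,(255,0,0)),(-.073,.010,(0,255,0)),(-.073,.009,(0,255,0))):
    pts=[proj('wrist',d+[r*np.cos(t),r*np.sin(t),dz],o) for t in np.linspace(0,2*np.pi,60)]
    pts=((np.array(pts)-[250,200])*5).astype(int);cv2.polylines(a,[pts],True,c,1)
cv2.imwrite('pics/w4c.png',a[:,:,::-1])
E
```

```text
5.05 [ 0.46826196 -0.2433727   0.16483281] [[0.9, 0.4331, 0.0485], [0.4359, -0.8949, -0.0956], [0.002, 0.1072, -0.9942]] [ 0.85373104 -0.47888594 -1.02291155] [ 0.08887772  0.00436497 -0.00990871]
dot [0.00152109 0.00286095 0.031     ]
```

View pics/w4c.png

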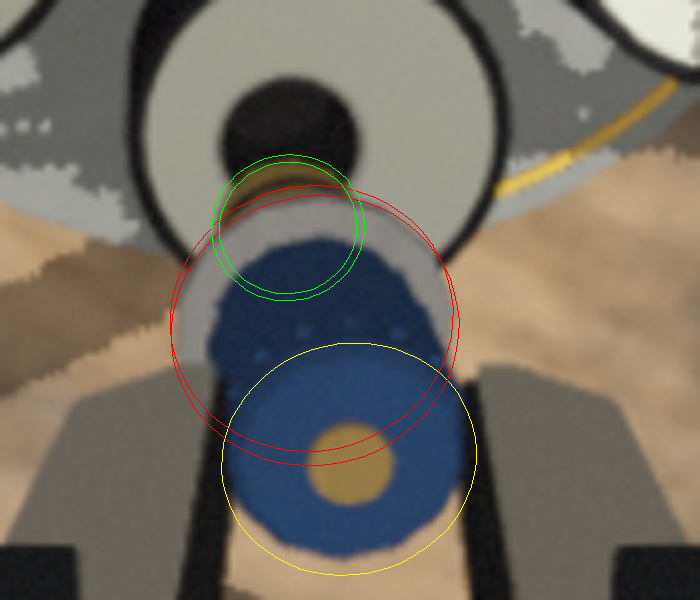

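The upright overlay (flange red, tip green) lies on the picture, so the cartridge now stands upright. The bore is at crop (290,142), i.e. full-frame (308,228.4).

```bash
python3 - <<'E'
from h import *
o=np.load('pics/o4.npy',allow_pickle=True).item()
b=onz('wrist',308,228.4,.08,o);print('bore',b)
c=o['eef_pos'][:2]+[.0015,.0029];print('move',b[:2]-c, arm.get_obs()['eef_pos'])
pts=[proj('wrist',b+[.0115*np.cos(t),.0115*np.sin(t),0],o) for t in np.linspace(0,6.28,60)]
p=(np.array(pts)-[250,200])*5;print(p.min(0),p.max(0))
# cup rim ellipse from 30mm: expected extents
E
```

```text
bore [ 0.47161782 -0.24364298  0.08      ]
move [ 0.00185586 -0.00317028] [ 0.46844905 -0.24409145  0.1645802 ]
[214.68968018  68.40314821] [364.7688047  214.01531433]
```

>>> apply_moves(rows=[{"dp": [0.035,-0.06,-0.3],"twist": [0,0,0]},{"dp": [0,0,-0.3],"twist": [0,0,0]},{"dp": [0,0,-0.1],"twist": [0,0,0]},{"dp": [0,0,0],"twist": [0,0,0]},{"dp": [0,0,0],"twist": [0,0,0]},{"dp": [0,0,0],"twist": [0,0,0]}])

```text
time_s: 5.75
eef_pos: [0.4702, -0.2473, 0.1299]
tcp_rot: [0.973, 0.223, 0.013, 0.053]
contact_force: [-0.7, 0.5, -0.9]
gripper_width: 0.0222
finger_force: 29.9
```

>>> apply_moves(rows=[{"dp": [0,0,-0.04],"twist": [0,0,0]},{"dp": [0,0,-0.04],"twist": [0,0,0]},{"dp": [0,0,-0.04],"twist": [0,0,0]},{"dp": [0,0,-0.04],"twist": [0,0,0]},{"dp": [0,0,-0.04],"twist": [0,0,0]},{"dp": [0,0,0],"twist": [0,0,0]},{"dp": [0,0,0],"twist": [0,0,0]}])

```text
time_s: 6.45
eef_pos: [0.4697, -0.2468, 0.119]
tcp_rot: [0.973, 0.223, 0.013, 0.052]
contact_force: [0.1, 0.4, -1.0]
gripper_width: 0.0224
finger_force: 29.9
```

>>> apply_moves(rows=[{"dp": [0,0,-0.03],"twist": [0,0,0]},{"dp": [0,0,-0.03],"twist": [0,0,0]},{"dp": [0,0,-0.03],"twist": [0,0,0]},{"dp": [0,0,0],"twist": [0,0,0]},{"dp": [0,0,0],"twist": [0,0,0]}])

```text
time_s: 6.95
eef_pos: [0.4697, -0.2468, 0.1145]
tcp_rot: [0.973, 0.223, 0.013, 0.052]
contact_force: [-0.4, 0.8, -0.7]
gripper_width: 0.0218
finger_force: 29.9
```

```bash
python3 - <<'E'
from h import *
o=arm.get_obs();im=arm.camera('wrist');s=arm.camera('scene')
print(o['eef_pos'],o['contact_force'],o['wrist_torque'])
a=cv2.resize(im[200:320,250:390],(466,400),interpolation=cv2.INTER_CUBIC)
b=cv2.resize(s[220:300,308:372],(320,400),interpolation=cv2.INTER_CUBIC)
cv2.imwrite('pics/w5.png',np.hstack([a,b])[:,:,::-1])
E
```

```text
[ 0.46969851 -0.24680075  0.11450793] [-0.43686442  0.8065191  -0.73522657] [-0.00169571  0.03805407 -0.00265664]
```

View pics/w5.png

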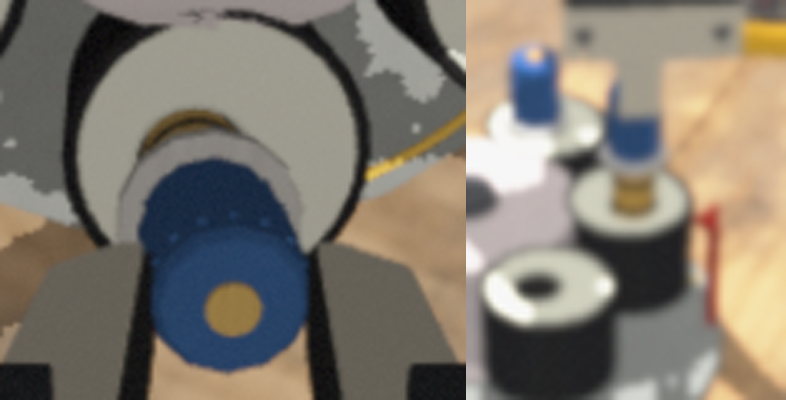

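The tip is in the bore with no contact force, and the scene crop shows the brass going into the white bush. I'll keep going down gently.

>>> apply_moves(rows=[{"dp": [0,0,-0.03],"twist": [0,0,0]},{"dp": [0,0,-0.03],"twist": [0,0,0]},{"dp": [0,0,-0.03],"twist": [0,0,0]},{"dp": [0,0,0],"twist": [0,0,0]}])

```text
time_s: 7.45
eef_pos: [0.4695, -0.2466, 0.1097]
tcp_rot: [0.973, 0.223, 0.012, 0.052]
contact_force: [0.4, 0.4, -0.8]
gripper_width: 0.0226
finger_force: 29.9
```

>>> apply_moves(rows=[{"dp": [0,0,-0.03],"twist": [0,0,0]},{"dp": [0,0,-0.03],"twist": [0,0,0]},{"dp": [0,0,-0.03],"twist": [0,0,0]},{"dp": [0,0,0],"twist": [0,0,0]}])

```text
time_s: 7.85
eef_pos: [0.4695, -0.2467, 0.1053]
tcp_rot: [0.973, 0.223, 0.013, 0.052]
contact_force: [-0.5, 0.4, -1.3]
gripper_width: 0.022
finger_force: 29.9
```

>>> apply_moves(rows=[{"dp": [0,0,-0.03],"twist": [0,0,0]},{"dp": [0,0,-0.03],"twist": [0,0,0]},{"dp": [0,0,-0.03],"twist": [0,0,0]},{"dp": [0,0,0],"twist": [0,0,0]}])

```text
time_s: 8.25
eef_pos: [0.4695, -0.2467, 0.1008]
tcp_rot: [0.973, 0.223, 0.013, 0.052]
contact_force: [-0.1, 0.5, -1.1]
gripper_width: 0.0225
finger_force: 29.9
```

>>> apply_moves(rows=[{"dp": [0,0,-0.03],"twist": [0,0,0]},{"dp": [0,0,-0.03],"twist": [0,0,0]},{"dp": [0,0,-0.03],"twist": [0,0,0]},{"dp": [0,0,0],"twist": [0,0,0]}])

```text
time_s: 8.65
eef_pos: [0.4696, -0.2467, 0.0963]
tcp_rot: [0.973, 0.223, 0.013, 0.052]
contact_force: [-0.7, -0.1, -2.4]
gripper_width: 0.0225
finger_force: 29.9
```

>>> apply_moves(rows=[{"dp": [0,0,-0.03],"twist": [0,0,0]},{"dp": [0,0,-0.03],"twist": [0,0,0]},{"dp": [0,0,0],"twist": [0,0,0]}])

```text
time_s: 8.95
eef_pos: [0.4696, -0.2467, 0.0933]
tcp_rot: [0.973, 0.223, 0.013, 0.052]
contact_force: [-1.2, -0.2, -2.2]
gripper_width: 0.0221
finger_force: 29.9
```

>>> apply_moves(rows=[{"dp": [0,0,-0.03],"twist": [0,0,0]},{"dp": [0,0,-0.02],"twist": [0,0,0]},{"dp": [0,0,0],"twist": [0,0,0]}])

```text
time_s: 9.25
eef_pos: [0.4696, -0.2468, 0.0909]
tcp_rot: [0.973, 0.223, 0.013, 0.052]
contact_force: [0.2, -0.9, -1.8]
gripper_width: 0.0224
finger_force: 29.9
```

>>> apply_moves(rows=[{"dp": [0,0,-0.02],"twist": [0,0,0]},{"dp": [0,0,-0.02],"twist": [0,0,0]},{"dp": [0,0,0],"twist": [0,0,0]}])

```text
time_s: 9.55
eef_pos: [0.4697, -0.2468, 0.089]
tcp_rot: [0.973, 0.223, 0.013, 0.052]
contact_force: [-0.6, 0.1, -1.3]
gripper_width: 0.0224
finger_force: 29.9
```

```bash
python3 - <<'E'
from h import *
o=arm.get_obs();im=arm.camera('wrist');s=arm.camera('scene')
print(o['eef_pos'],o['contact_force'],o['wrist_torque'])
a=cv2.resize(im[200:320,250:390],(466,400),interpolation=cv2.INTER_CUBIC)
b=cv2.resize(s[220:300,308:372],(320,400),interpolation=cv2.INTER_CUBIC)
cv2.imwrite('pics/w6.png',np.hstack([a,b])[:,:,::-1])
E
```

```text
[ 0.46973986 -0.24680121  0.08899041] [-0.60759954  0.14105087 -1.33754675] [0.07361219 0.03215059 0.00393046]
```

View pics/w6.png

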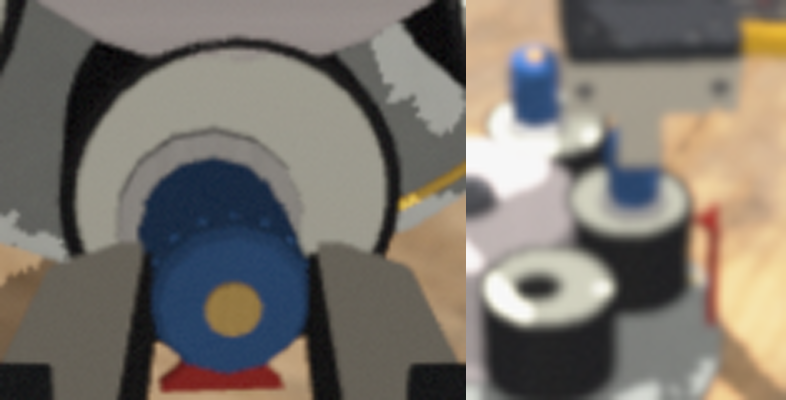

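The flange is within a couple of millimetres of the rim. That was my tenth picture, so from here I go by the numbers.

>>> apply_moves(rows=[{"dp": [0,0,-0.02],"twist": [0,0,0]},{"dp": [0,0,0],"twist": [0,0,0]}])

```text
time_s: 9.85
eef_pos: [0.47, -0.2472, 0.0888]
tcp_rot: [0.973, 0.223, 0.013, 0.053]
contact_force: [-1.1, 0.6, 3.4]
gripper_width: 0.0223
finger_force: 30.1
```

>>> apply_moves(rows=[{"dp": [0,0,-0.02],"twist": [0,0,0]},{"dp": [0,0,0],"twist": [0,0,0]}])

```text
time_s: 10.05
eef_pos: [0.4703, -0.2477, 0.0887]
tcp_rot: [0.973, 0.223, 0.013, 0.053]
contact_force: [-3.1, 1.8, 10.5]
gripper_width: 0.0225
finger_force: 30.3
```

>>> apply_moves(rows=[{"dp": [0,0,0.02],"twist": [0,0,0]},{"dp": [0,0,0],"twist": [0,0,0]}])

```text
time_s: 10.25
eef_pos: [0.4702, -0.2473, 0.0888]
tcp_rot: [0.973, 0.223, 0.013, 0.053]
contact_force: [-1.2, 0.6, 6.1]
gripper_width: 0.0223
finger_force: 30.1
```

>>> apply_moves(hand=0.45, rows=[{"dp": [0,0,0],"twist": [0,0,0]},{"dp": [0,0,0],"twist": [0,0,0]},{"dp": [0,0,0],"twist": [0,0,0]},{"dp": [0,0,0],"twist": [0,0,0]}])

```text
time_s: 10.65
eef_pos: [0.4695, -0.2466, 0.0877]
tcp_rot: [0.973, 0.223, 0.012, 0.052]
contact_force: [-0.2, 0.8, -0.5]
gripper_width: 0.0415
finger_force: 0.0
```

>>> apply_moves(rows=[{"dp": [0,0,0.3],"twist": [0,0,0]},{"dp": [0,0,0.7],"twist": [0,0,0]},{"dp": [0,0,0.8],"twist": [0.4,0.2,0]},{"dp": [0,0,0.3],"twist": [0.4,0.2,0]},{"dp": [0,0,0],"twist": [0,0,0]},{"dp": [0,0,0],"twist": [0,0,0]}])

```text
time_s: 11.25
eef_pos: [0.4693, -0.2468, 0.192]
tcp_rot: [0.975, 0.223, -0.0, -0.0]
contact_force: [0.3, -0.7, -0.4]
gripper_width: 0.0422
finger_force: 0.0
```

```bash
python3 - <<'E'
from h import *
o=arm.get_obs();im=arm.camera('wrist');t=arm.camera('top');s=arm.camera('scene')
np.save('pics/o7.npy',o,allow_pickle=True);cv2.imwrite('pics/w7.png',im[:,:,::-1])
print(o['eef_pos'],R.from_quat(o['tcp_rot']).as_matrix().round(3).tolist(),o['contact_force'])
h=cv2.cvtColor(im,cv2.COLOR_RGB2HSV);H,S,V=h[...,0].astype(int),h[...,1],h[...,2]
for nm,m in (('blue',(H>95)&(H<130)&(S>110)),('yel',(H>12)&(H<30)&(S>100)&(V>110)),('red',((H<6)|(H>174))&(S>150)&(V>80))):
    n,l,st,c=cv2.connectedComponentsWithStats(m.astype(np.uint8))
    for i in range(1,n):
        if 40<st[i,4]<2500 and c[i][1]<300: print(nm,c[i].round(1),st[i].tolist())
# expected dots if home: top of head 38 mm above rim
b=np.array([.4716,-.2440])
print('exp head top/ bottom',proj('wrist',[*b,.118],o),proj('wrist',[*b,.084],o),'scene',proj('scene',[*b,.118]))
print('knob exp',proj('wrist',[.593,-.2216,.17],o))
# scene image of loose + fixed heads
h=cv2.cvtColor(s,cv2.COLOR_RGB2HSV);H,S=h[...,0].astype(int),h[...,1]
n,l,st,c=cv2.connectedComponentsWithStats(((H>100)&(H<125)&(S>120)).astype(np.uint8))
for i in range(1,n):
    if 15<st[i,4]<800 and 200<c[i][1]<300 and 250<c[i][0]<370: print('scene blue',c[i].round(1),st[i].tolist())
E
```

```text
[ 0.46933521 -0.24677776  0.19196199] [[0.901, 0.434, -0.001], [0.434, -0.901, -0.0], [-0.001, -0.0, -1.0]] [ 0.25360968 -0.6936378  -0.43324631]
blue [35.6  6.1] [13, 0, 44, 16, 537]
blue [323.7  24.3] [308, 6, 32, 37, 830]
blue [237.4  86.1] [219, 69, 36, 33, 782]
blue [409.5  88.3] [392, 72, 37, 32, 784]
blue [ 11.4 171. ] [0, 157, 26, 31, 664]
blue [405.4 171.9] [388, 156, 37, 34, 769]
blue [632.1 224.2] [618, 185, 22, 75, 830]
blue [315.7 226.4] [301, 209, 30, 37, 755]
blue [599.9 280.4] [588, 271, 27, 21, 283]
yel [74.3 18.8] [64, 12, 17, 13, 57]
yel [323.8  18. ] [319, 14, 10, 9, 72]
yel [78.6 59.6] [66, 51, 30, 26, 146]
yel [ 78.4 100.9] [64, 60, 31, 77, 138]
yel [232.1  83.4] [228, 79, 10, 10, 77]
yel [415.2  85.6] [411, 81, 10, 10, 76]
yel [63.7 97.7] [56, 86, 17, 24, 85]
yel [127.3 205.3] [99, 166, 65, 65, 1886]
yel [410.7 174.6] [406, 170, 10, 10, 75]
yel [542.9 246.3] [519, 205, 74, 94, 1360]
yel [374.1 223.1] [353, 210, 42, 25, 137]
yel [232.7 235.1] [226, 228, 15, 15, 133]
yel [315.6 232.7] [311, 228, 10, 10, 74]
yel [364.6 237.9] [354, 234, 20, 8, 49]
yel [299.4 256.4
[... 248 characters left out ...]
, 35, 37, 881]
red [20.8 72.7] [0, 61, 35, 24, 173]
red [ 11.5 104.2] [0, 93, 24, 21, 154]
red [ 44.8 252.1] [21, 223, 61, 64, 209]
red [319.  256.3] [306, 251, 26, 10, 183]
exp head top/ bottom (np.float64(315.4042545339235), np.float64(231.3455210368318)) (np.float64(315.7838386280578), np.float64(220.32970945002745)) scene (np.float64(340.00008521321956), np.float64(245.6415352278275))
knob exp (np.float64(372.2472057647421), np.float64(52.199006358029806))
scene blue [294.8 238. ] [292, 232, 6, 12, 58]
scene blue [321.  237.9] [318, 232, 7, 12, 72]
scene blue [340.5 253.2] [336, 247, 9, 13, 91]
scene blue [271.9 253.6] [268, 248, 8, 13, 82]
scene blue [291.3 269.8] [286, 264, 10, 13, 98]
```

```bash
python3 - <<'E'
from h import *
from scipy.optimize import least_squares
o=np.load('pics/o7.npy',allow_pickle=True).item()
P=np.array([onz('wrist',u,v,.118,o)[:2] for u,v in ((323.8,18),(232.1,83.4),(415.2,85.6),(410.7,174.6),(315.6,232.7))])
print(P.round(4))
l=onz('wrist',368,51,.17,o);print('knob by red',l, onz('wrist',365.7,57.8,.151,o))
# fixed cartridges may be eccentric 5 mm as well; use cup centres only as rough: fit centre+phase
t0=np.arctan2(*(P[:4].mean(0)*0+np.array([-.031,-.068])))
f=lambda q:np.concatenate([P[i]-q[:2]-.075*np.array([np.cos(q[2]+k*np.pi/3),np.sin(q[2]+k*np.pi/3)]) for i,k in enumerate(K)])
th=np.arctan2(P[:4,1]+.2175,P[:4,0]-.543);K=np.round((th+2.71)/(np.pi/3));print(th,K)
r=least_squares(f,[.543,-.2175,-2.71]);print(r.x,np.abs(r.fun).max())
t=r.x[2]
for k in (2,2.5,3,3.5): print(k,r.x[:2]+.05*np.array([np.cos(t+k*np.pi/3),np.sin(t+k*np.pi/3)]), t+k*np.pi/3)
print('pocket',r.x[:2]+.075*np.array([np.cos(t),np.sin(t)]))
E
```

```text
[[ 0.6143 -0.1818]
 [ 0.5439 -0.1438]
 [ 0.5993 -0.2612]
 [ 0.5401 -0.2877]
 [ 0.4707 -0.2446]]
knob by red [ 0.59249949 -0.21916234  0.17      ] [ 0.59269867 -0.22021103  0.151     ]
[ 0.46400644  1.55794078 -0.65969373 -1.61205029] [3. 4. 2. 1.]
[ 0.54200757 -0.21640217 -2.68605376] 0.004934039785111893
2 [ 0.5835084 -0.2442891] -0.591658659291376
2.5 [ 0.59189181 -0.21980254] -0.0680598836930768
3 [ 0.58690877 -0.19440485] 0.4555388919052219
3.5 [ 0.56989449 -0.17490133] 0.9791376675035206
pocket [ 0.47465576 -0.24939814]
```

The cartridge is home: its dot is where a seated one should be and the same size as the fixed ones. Next is the knob, near (0.592,-0.220).

>>> apply_moves(rows=[{"dp": [0.6,0.13,0],"twist": [0,0,0]},{"dp": [0.6,0.13,0],"twist": [0,0,0]},{"dp": [0.6,0.13,0],"twist": [0,0,0]},{"dp": [0.65,0.14,0],"twist": [0,0,0]},{"dp": [0,0,0],"twist": [0,0,0]},{"dp": [0,0,0],"twist": [0,0,0]}])

```text
time_s: 12.0
eef_pos: [0.5916, -0.2193, 0.1913]
tcp_rot: [0.975, 0.224, -0.001, -0.001]
contact_force: [-0.1, 0.2, -0.9]
gripper_width: 0.0422
finger_force: 0.0
```

```bash
python3 - <<'E'
from h import *
o=arm.get_obs();im=arm.camera('wrist');cv2.imwrite('pics/w8.png',im[:,:,::-1])
print(o['eef_pos'],o['contact_force'])
print('exp',proj('wrist',[.592,-.2202,.17],o),proj('wrist',[.592,-.2202,.132],o))
for c,s in blobs(im,'red',150):
    if 150<c[0]<500: print(c,s)
E
```

```text
[ 0.59156392 -0.21927948  0.19130329] [-0.09499746  0.23906661 -0.93296411]
exp (np.float64(318.9070650535657), np.float64(259.8475208233024)) (np.float64(319.0238692865644), np.float64(241.30307135995463))
[319.3 250.7] [307, 231, 26, 40, 852]
```

>>> apply_moves(rows=[{"dp": [0,0,-0.4],"twist": [0,0,0]},{"dp": [0,0,-0.4],"twist": [0,0,0]},{"dp": [0,0,-0.3],"twist": [0,0,0]},{"dp": [0,0,0],"twist": [0,0,0]},{"dp": [0,0,0],"twist": [0,0,0]}])

```text
time_s: 12.55
eef_pos: [0.5913, -0.2206, 0.1384]
tcp_rot: [0.975, 0.223, -0.0, -0.0]
contact_force: [1.0, 0.6, 0.2]
gripper_width: 0.0416
finger_force: 0.0
```

>>> apply_moves(hand=0, rows=[{"dp": [0,0,0],"twist": [0,0,0]},{"dp": [0,0,0],"twist": [0,0,0]},{"dp": [0,0,0],"twist": [0,0,0]},{"dp": [0,0,0],"twist": [0,0,0]}])

```text
time_s: 12.95
eef_pos: [0.5921, -0.22, 0.1386]
tcp_rot: [0.975, 0.223, -0.0, -0.0]
contact_force: [-2.6, 1.4, 3.2]
gripper_width: 0.0168
finger_force: 30.0
```

```bash
python3 - <<'E'
from h import *
o=arm.get_obs();print(o['eef_pos'],o['contact_force'])
a=np.array([.542,-.2168]);p=o['eef_pos'][:2]-a;r0=np.hypot(*p);t0=np.arctan2(p[1],p[0]);print(r0,t0)
q=p+a
for k in range(1,17):
    n=a+r0*np.array([np.cos(t0+k*1.05/16),np.sin(t0+k*1.05/16)]);print(k,((n-q)/.05).round(3));q=n
E
```

```text
[ 0.59205068 -0.21998676  0.13864353] [-2.56551517  1.36653441  3.17253539]
0.050152033283432644 -0.06358473722069671
1 [0.002 0.066]
2 [-0.002  0.066]
3 [-0.007  0.065]
4 [-0.011  0.065]
5 [-0.015  0.064]
6 [-0.019  0.063]
7 [-0.023  0.062]
8 [-0.027  0.06 ]
9 [-0.031  0.058]
10 [-0.035  0.056]
11 [-0.039  0.053]
12 [-0.042  0.051]
13 [-0.045  0.048]
14 [-0.048  0.045]
15 [-0.051  0.042]
16 [-0.054  0.038]
```

>>> apply_moves(rows=[{"dp": [0.002,0.066,0],"twist": [0,0,0]},{"dp": [-0.002,0.066,0],"twist": [0,0,0]},{"dp": [-0.007,0.065,0],"twist": [0,0,0]},{"dp": [-0.011,0.065,0],"twist": [0,0,0]},{"dp": [-0.015,0.064,0],"twist": [0,0,0]},{"dp": [-0.019,0.063,0],"twist": [0,0,0]}])

```text
time_s: 13.55
eef_pos: [0.5933, -0.2071, 0.1388]
tcp_rot: [0.975, 0.223, 0.003, 0.006]
contact_force: [10.5, -17.1, -8.6]
gripper_width: 0.0164
finger_force: 30.0
```

>>> apply_moves(rows=[{"dp": [-0.023,0.062,0],"twist": [0,0,0]},{"dp": [-0.027,0.06,0],"twist": [0,0,0]},{"dp": [-0.031,0.058,0],"twist": [0,0,0]},{"dp": [-0.035,0.056,0],"twist": [0,0,0]},{"dp": [-0.039,0.053,0],"twist": [0,0,0]}])

```text
time_s: 14.05
eef_pos: [0.5863, -0.1883, 0.139]
tcp_rot: [0.975, 0.223, 0.004, 0.003]
contact_force: [6.6, 0.1, 0.1]
gripper_width: 0.0165
finger_force: 30.0
```

>>> apply_moves(rows=[{"dp": [-0.042,0.051,0],"twist": [0,0,0]},{"dp": [-0.045,0.048,0],"twist": [0,0,0]},{"dp": [-0.048,0.045,0],"twist": [0,0,0]},{"dp": [-0.051,0.042,0],"twist": [0,0,0]},{"dp": [-0.054,0.038,0],"twist": [0,0,0]},{"dp": [0,0,0],"twist": [0,0,0]},{"dp": [0,0,0],"twist": [0,0,0]}])

```text
time_s: 14.75
eef_pos: [0.5711, -0.1758, 0.1389]
tcp_rot: [0.975, 0.223, 0.001, 0.001]
contact_force: [6.0, -0.3, 3.1]
gripper_width: 0.0159
finger_force: 30.0
```

```bash
python3 - <<'E'
from h import *
o=arm.get_obs();print(o['eef_pos'],o['contact_force'])
p=o['eef_pos'][:2]-np.array([.542,-.2168]);print(np.hypot(*p),np.arctan2(p[1],p[0])+.0636)
E
```

```text
[ 0.57113089 -0.17578136  0.13888367] [ 5.99166794 -0.26496418  3.0924982 ]
0.05031040890867833 1.0168663027668787
```

>>> apply_moves(hand=0.45, rows=[{"dp": [0,0,0],"twist": [0,0,0]},{"dp": [0,0,0],"twist": [0,0,0]},{"dp": [0,0,0],"twist": [0,0,0]},{"dp": [0,0,0],"twist": [0,0,0]}])

```text
time_s: 15.15
eef_pos: [0.569, -0.1749, 0.1374]
tcp_rot: [0.975, 0.223, -0.001, -0.001]
contact_force: [-0.3, 0.9, -0.6]
gripper_width: 0.0409
finger_force: 0.0
```

>>> apply_moves(rows=[{"dp": [0,0,0.4],"twist": [0,0,0]},{"dp": [0,0,0.8],"twist": [0,0,0]},{"dp": [-0.6,-0.2,0.4],"twist": [0,0,0]},{"dp": [-0.8,-0.2,0],"twist": [0,0,0]},{"dp": [-0.8,-0.2,0],"twist": [0,0,0]},{"dp": [0,0,0],"twist": [0,0,0]},{"dp": [0,0,0],"twist": [0,0,0]}])

```text
time_s: 15.85
eef_pos: [0.4595, -0.2054, 0.2183]
tcp_rot: [0.975, 0.222, 0.0, 0.0]
contact_force: [0.1, -0.6, 0.3]
gripper_width: 0.0419
finger_force: 0.0
```

```bash
python3 - <<'E'
from h import *
o=arm.get_obs();im=arm.camera('wrist')
print(o['eef_pos'],o['contact_force'],o['time_s'])
a=np.array([.542,-.2168])
h=cv2.cvtColor(im,cv2.COLOR_RGB2HSV);H,S,V=h[...,0].astype(int),h[...,1],h[...,2]
n,l,st,c=cv2.connectedComponentsWithStats(((H>12)&(H<30)&(S>100)&(V>100)).astype(np.uint8))
for i in range(1,n):
    if 40<st[i,4]<130 and max(st[i,2:4])<15:
        p=onz('wrist',*c[i],.118,o)[:2]-a
        if np.hypot(*p)<.1: print(c[i],st[i].tolist(),(p+a).round(4),np.hypot(*p).round(4),np.arctan2(p[1],p[0]).round(3))
for cc,s in blobs(im,'red',300): 
    p=onz('wrist',*cc,.151,o)[:2]-a
    if np.hypot(*p)<.1: print('red',cc,s,np.hypot(*p),np.arctan2(p[1],p[0]))
E
```

```text
[ 0.45946648 -0.20540605  0.2183037 ] [ 0.1449391  -0.62028094  0.31919039] 15.85
[385.71929825  48.66666667] [382, 45, 9, 8, 57] [ 0.6113 -0.191 ] 0.0739 0.356
[288.65454545  84.54545455] [285, 81, 8, 8, 55] [ 0.5516 -0.1366] 0.0808 1.452
[451.67857143  97.        ] [448, 93, 8, 9, 56] [ 0.6028 -0.2553] 0.0719 -0.565
[296.93650794 186.3015873 ] [293, 182, 9, 9, 63] [ 0.482  -0.1766] 0.0722 2.551
[448.69230769 196.88461538] [445, 193, 8, 9, 52] [ 0.5293 -0.2916] 0.0759 -1.738
red [350.5  75.5] [338, 62, 27, 29, 627] 0.05134268293041861 0.9239552083843579
```

The dial has turned about 1.01 rad and the loaded cartridge is still seated, with its dot at (0.529,-0.292) on its circle. The gripper is clear.

```bash
python3 -c "
from plant import arm
print(arm.job_done())"
```

```text
the job is handed in; nothing more can be done
None
```

I seated the small blue-headed cartridge home in the pointer pocket, turned the carousel one click counter-clockwise (about 1.01 rad by the wrist camera), let go and handed the job in at about 16 s; no verdict came back.

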